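# Load a board carrier into the gated test slot

### The arm

A 6-joint arm with a two-finger parallel gripper is mounted at the origin on a cart in front of the work surface, level with it; the furniture and walls round the work are solid. World frame = base frame: x ahead of the robot, y to its left, z up, the work surface at z = 0. Lengths are in m, angles in rad, forces in N, time in s.
With the tool pointing down it reaches from about 0.35 to 0.775 m from the base axis. Payload 7.3 kg.
Tool frame: the origin (TCP) lies at the very end of the fingers, on their centre line; the grasp point (between the pads) lies 19 mm behind it (robot.tcp_to_grasp is the distance from the TCP to the grasp point, in m); z points along the fingers, y is the direction in which the jaws open and shut (so a half turn about z gives the same grasp; the last joint's range is limited). The gripper opens to 92 mm and grips with 3 to 60 N. Pads are 19 mm wide; open, the fingers measure 130 mm over their backs; the gripper's body (75 mm by 190 mm) begins 47 mm behind the grasp point.
Start: joints at [-1.382, 0.342, 1.524, -0, 1.275, -0.146], TCP at [0.173, -0.496, 0.227] pointing down, gripper open.
Joint ranges: [-2.53, 2.53], [-0.77, 2.02], [0.04, 2.7], [-1, 4.14], [0.28, 2.66], [-3.11, 3.11]. Speed limits (rad/s): [2.57, 2.57, 3.14, 3.14, 3.14, 3.14].

### API

Orientations are given as [roll, pitch, yaw] about the fixed x, y, z axes, in that order (R = Rz(yaw) Ry(pitch) Rx(roll)).
In Python, from cell import robot gives the robot as it stands.
- The arm moves only by the tool arm_command, never from a script. Its argument "motion" is a list that holds one entry, the list of rows, each a list of 7 numbers: the turn, a rotation vector about the tool's x, y, z in units of 90 degrees (1.0 is 90 degrees), then the shift along the tool's x, y, z in units of 30 cm (1.0 is 30 cm), then the opening, from -1 (shut) to 1 (fully open). In form: [[[wx, wy, wz, tx, ty, tz, grip], ...]]. A call has 1 to 8 rows; each row is the pose to reach, as a shift and turn from the pose commanded when the call began, along the tool's axes at that moment; what a row does not reach only later rows make up. A row lasts 1/10 s, in which the tool goes at most 50 mm and 8.59 degrees, less where a joint would pass 70% of its speed; a pose out of reach is approached as far as the arm can. A call with a number of a shift or a turn outside -1 to 1 is refused whole. A call with a gripper value outside its range is refused whole. The fingers move at their own pace and stop on an object; "grip_force" is the grip in N (left out, the last holds). Time passes only in rows, so rows that repeat a pose let the fingers close. It gives the time, the measured TCP pose, the force and the opening at its end, in the units of the state.
- robot.observe(): the state, without advancing time (a new reading comes with each control period).
- robot.read_camera(name): name is "scene" or "top"; returns a dict with "image" (480x640x3 uint8, red, green, blue), "z_map" (480x640 float32, m along the optical axis (not along the pixel's ray), 0 where there is no reading), "fov_y" (degrees; the focal length in pixels is half the picture's height over the tangent of half this angle, whatever the lens; pixels are square), "cx", "cy" (the principal point, pixels), "cam_to_world" (4x4, takes a point from camera to world coordinates). Camera axes: x right, y down, z forward; pixel columns grow to the right and rows downward; lengths in m; the calibration is good to about 2 mm. A picture is of the moment at which its call begins.
- robot.hand_in(): hands the job in, once; it reports no verdict.
The state is a dict: "time": time; "qpos": joint angles; "qvel": joint speeds; "joint_efforts": joint torques, N m; "tool_pos": TCP position; "tool_rot": TCP orientation; "contact_force": force on the tool from outside, world axes, zero at the start; "torque": the same for the moment, N m; "opening": finger opening in m.
Only numpy, scipy, OpenCV 4.12 (cv2) and the standard library are available. Lean on these libraries where they do the work, as an engineer would, in place of code of your own. Each camera call takes 0.05 s, during which the arm holds its last target.

### The job

Slide the red-handled gate of the test slot fully open, slide the blue-handled board carrier all the way into the slot under its side lips, then slide the gate fully shut behind it so that the carrier is locked in. Do not touch the green circuit board, and leave the other things on the bench where they are.

Things in the scene. Friction and masses are not known exactly. Their poses are not given: they have to be found in the camera images.
- cassette_slot: Fixed aluminium test slot on the bench. Origin: bench level, middle of its mouth; +x points straight into the slot (away from the robot), +y to the side of the gate's handle, z up. Side rails at x = 0 to 107 mm, 88 mm apart inside. Their lips overhang the carrier's edges (13.5 to 19.5 mm above the bench, 72 mm open between them), so the carrier can only be slid in flat.
- slot_mouth (a point): Middle of the slot's mouth, 6 mm above the bench; axes as the slot's. In front of it two flared lead-in wings, 14 mm high, reach from x = -18 mm (92 mm apart) to x = -48 mm (132 mm apart). Gate bar across the mouth: x = -14 to -3 mm, 5 to 21 mm above the bench. Bridge over the bar: y = 46 to 66 mm, 28.5 mm high. Gate track: on to y = 194 mm, end stop 20 mm high.
- slot_stop (a point): Middle of the stop face at the inner end of the slot, 107 mm in from the mouth, 6 mm above the bench; the grey head behind it is 36 mm high.
- gate (a joint): Position of the gate in m along the slot's +y: 0 = fully shut across the mouth (its tip at the far side, y = -40 mm), 0.09 = fully open (hard stop; the bar's tip clear of the mouth at y = +50 mm). It stays where it is left; moving it takes a few N.
- gate_handle (a point): Centre of the gate's upright red handle block, which moves with the gate: 22 mm along the slot's x, 14 mm along its y, from 21 to 69 mm above the bench. In the slot's frame at x = -8.5 mm, y = 84 mm + gate, z = 45 mm. Push it either way along y, or pinch it.
- carrier: Loose grey board carrier lying flat on the bench before the mouth, a little askew and to one side; about 0.3 kg, plate 104 x 84 x 10 mm (front 18 mm tapered to 72 mm). Origin: centre of its underside; +x points to its leading edge (to the slot). Against the stop its origin is at x = 55 mm in the slot's frame; it must be past 49 mm for the gate to shut behind it.
- carrier_handle (a point): Centre of the carrier's upright blue handle rib, at its rear, 46 mm behind its centre: 10 mm thick (along the carrier's x), 60 mm wide (along y), from 8 to 50 mm above the bench, this point 30 mm up. Push on its rear face, or pinch it across its thickness (27 mm free in front of it before the board). Sliding the carrier takes up to about 6 N.
- carrier_centre (a point): Centre of the carrier plate, 5 mm above its underside; axes as the carrier's.
- board: Green circuit board, 64 x 63 mm, fixed on top of the carrier, from 14 mm behind to 50 mm ahead of the carrier's centre; its parts stand up to 22 mm above the bench. Must not be touched.
- tape: Roll of brown tape lying flat, 94 mm across, 25 mm high, a bystander right of the slot.
- red_pot: Red pot with a white cap, 65 mm across, 44 mm high, a bystander to the right of the control box.

How it is judged:
By the outcome, as a careful person would: the job done as asked, in the order asked, and still so for the second after the job is handed in, with the robot touching nothing.
It also fails if it takes over 61 s, if anything falls off the work surface, if the arm or the gripper's body presses on something with over 40 N, if the wrist force passes 120 N, or if a joint passes its speed limit or range.

## Working session

There is one attempt and no reset: what is moved stays moved. The work goes in short steps, Python scripts to look and compute and a tool call to move; the robot and the scene stay as the last step left them, time stands still between calls to the robot, and variables do not carry over. Pictures are saved under pics/ and viewed, and the job is handed in when it is done.

Besides the shell and the picture viewer there is one more tool, called in YAML: its name, and indented under it one key for each argument. arm_command: Moves the arm, as the interface text tells. Its arguments: {"type":"object","properties":{"motion":{"type":"array"},"grip_force":{"type":"number"}},"required":["motion"]}

```bash
mkdir -p pics; ls; python3 - <<'E'
from cell import robot
import cv2,numpy as np
s=robot.observe();print(s)
for n in("scene","top"):
    c=robot.read_camera(n);cv2.imwrite(f"pics/{n}0.png",c["image"][:,:,::-1]);np.savez(f"{n}0.npz",**c)
    print(n,c["fov_y"],c["cx"],c["cy"],np.round(c["cam_to_world"],3).tolist())
E
```

```text
pics
{'time': 0.0, 'qpos': array([-1.38198782e+00,  3.42687874e-01,  1.52504837e+00, -1.32835748e-05,
        1.27541200e+00, -1.46018404e-01]), 'qvel': array([-0.00011283,  0.00046984,  0.00076719, -0.00077062, -0.0014135 ,
        0.00078642]), 'joint_efforts': array([ 2.30113221e-05, -4.31236196e+01, -2.44217259e+01,  7.18203024e-02,
        5.59960864e-02, -9.18980254e-05]), 'tool_pos': array([ 0.172445  , -0.49541841,  0.22605212]), 'tool_rot': array([-3.14005177e+00, -2.13771122e-04,  3.34830624e-01]), 'contact_force': array([-1.20827541, -0.93696518, -0.08680357]), 'torque': array([-0.01923088,  0.06134155, -0.00012994]), 'opening': 0.0916650571306897}
scene 55.3480753501665 324.3821197579476 240.0029447220175 [[-0.763, -0.468, 0.445, 0.166], [-0.646, 0.556, -0.523, 0.606], [-0.003, -0.687, -0.727, 0.693], [0.0, 0.0, 0.0, 1.0]]
top 55.20476766241108 315.0664207203924 231.69128750408996 [[0.004, -0.999, 0.054, 0.497], [-1.0, -0.004, -0.005, 0.123], [0.006, -0.054, -0.999, 0.892], [0.0, 0.0, 0.0, 1.0]]
```

View pics/scene0.png

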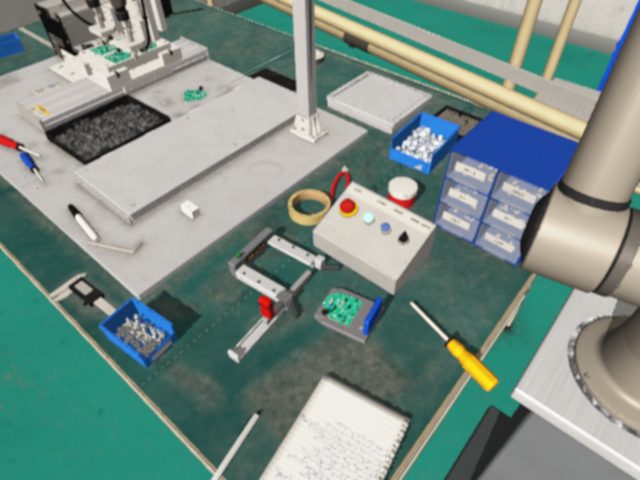

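View pics/top0.png

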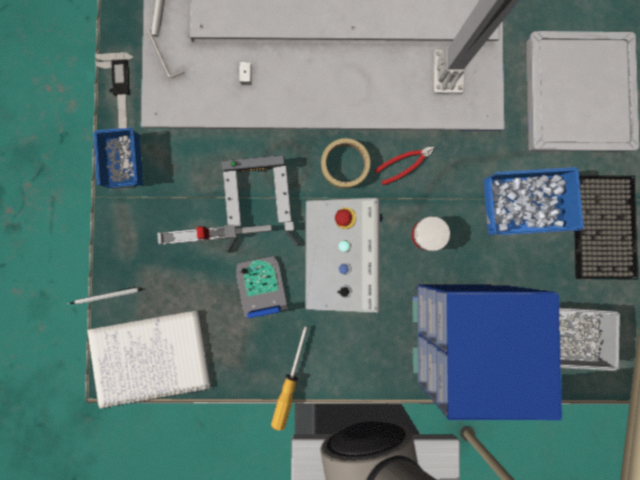

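The scene view shows the slot at about (280,265), the red handle at (266,306) and the carrier at (348,312). In the top view the red handle is at (202,233), the blue rib at (264,311), the slot rails at columns 232 and 282, and the control box just to the right at columns 306–380.

```bash
cat > h.py <<'E'
import numpy as np,cv2
def load(f): return dict(np.load(f))
def ray(c,uv,z):
    f=240/np.tan(np.radians(float(c["fov_y"]))/2);T=c["cam_to_world"]
    uv=np.atleast_2d(np.asarray(uv,float))
    d=np.c_[(uv[:,0]-c["cx"])/f,(uv[:,1]-c["cy"])/f,np.ones(len(uv))]@T[:3,:3].T
    return T[:3,3]+d*((z-T[2,3])/d[:,2])[:,None]
def cloud(c):
    f=240/np.tan(np.radians(float(c["fov_y"]))/2);T=c["cam_to_world"];z=c["z_map"]
    v,u=np.mgrid[:480,:640];P=np.stack([(u-c["cx"])/f*z,(v-c["cy"])/f*z,z],-1)
    P=P@T[:3,:3].T+T[:3,3];P[z==0]=np.nan;return P
def masks(c):
    h=cv2.cvtColor(c["image"],cv2.COLOR_RGB2HSV)
    red=((h[...,0]<8)|(h[...,0]>172))&(h[...,1]>150)&(h[...,2]>90)
    blue=(h[...,0]>105)&(h[...,0]<125)&(h[...,1]>150)&(h[...,2]>60)
    green=(h[...,0]>70)&(h[...,0]<90)&(h[...,1]>90)&(h[...,2]>100)
    return dict(red=red,blue=blue,green=green)
E
python3 - <<'E'
from h import *
for n in("top","scene"):
    c=load(f"{n}0.npz");P=cloud(c);M=masks(c)
    for k,m in M.items():
        nn,l,st,ce=cv2.connectedComponentsWithStats(m.astype(np.uint8))
        for i in range(1,nn):
            if st[i,4]>40:
                q=P[l==i]; med=np.nanmedian(q,0)
                if .2<med[0]<.75 and -.1<med[1]<.45: print(n,k,st[i].tolist(),ce[i].round(1),med.round(3),np.nanpercentile(q[:,2],95).round(3))
c=load("top0.npz");im=c["image"][140:330,140:320,::-1]
cv2.imwrite("pics/z.png",cv2.resize(im,None,fx=3.1,fy=3.1,interpolation=cv2.INTER_CUBIC))
P=cloud(c);print(np.nanmax(P[140:180,225:290,2]))
for r in (195,232): print(r,[(u,int(P[r,u,2]*1000)) for u in range(215,312,3)])
E
```

```text
top red [376, 151, 45, 22, 189] [396.7 159.4] [ 0.689 -0.039  0.011] 0.014
top red [382, 156, 42, 28, 181] [404.1 171.4] [ 0.662 -0.055  0.011] 0.014
top red [336, 210, 15, 15, 191] [343.  217.2] [0.566 0.07  0.096] 0.099
top red [197, 227, 7, 11, 69] [200.3 231.9] [0.541 0.324 0.07 ] 0.072
top blue [248, 307, 32, 11, 181] [263.7 311.6] [0.397 0.211 0.051] 0.054
top green [244, 261, 34, 35, 823] [260.2 278.5] [0.454 0.223 0.013] 0.016
scene red [330, 172, 20, 27, 167] [338.9 182.2] [ 0.682 -0.06   0.006] 0.009
scene red [388, 195, 26, 13, 138] [402.2 201.7] [ 0.52  -0.079  0.018] 0.024
scene red [340, 199, 15, 13, 140] [347.  205.4] [0.562 0.072 0.09 ] 0.095
scene red [259, 295, 14, 25, 239] [265.5 306.6] [0.534 0.329 0.055] 0.068
scene blue [363, 297, 20, 38, 321] [372.3 315.1] [0.39  0.219 0.045] 0.049
scene green [323, 293, 39, 33, 774] [342.1 307.3] [0.451 0.222 0.009] 0.012
scene green [476, 326, 16, 11, 73] [483.5 330.3] [0.237 0.093 0.   ] 0.002
0.04715706319759949Traceback (most recent call last):
  File "<stdin>", line 13, in <module>
ValueError: cannot convert float NaN to integer
```

View pics/z.png

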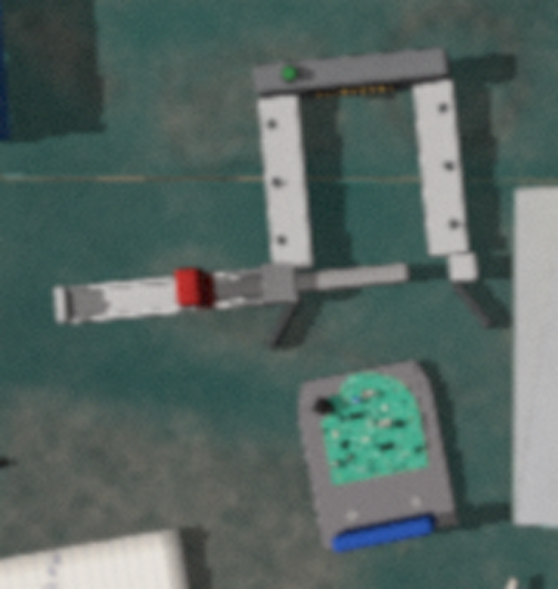

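```bash
python3 - <<'E'
from h import *
c=load("top0.npz");P=cloud(c);im=c["image"];M=masks(c)
h=cv2.cvtColor(im,cv2.COLOR_RGB2HSV)
w=((h[...,2]>150)&(h[...,1]<40)).astype(np.uint8)
w[:, :145]=0;w[:,300:]=0;w[:150]=0;w[255:]=0
n,l,st,ce=cv2.connectedComponentsWithStats(w)
for i in range(1,n):
    if st[i,4]<40: continue
    pts=np.argwhere(l==i)[:,::-1].astype(np.float32)
    b=cv2.boxPoints(cv2.minAreaRect(pts)); z=np.nanmedian(P[l==i][:,2])
    print("white",st[i].tolist(),round(float(z),4));print((ray(c,b,0.0195)*1000).round(1)[:,:2].tolist())
m=M["blue"].astype(np.uint8);m[:300]=0;m[:,300:]=0;m[330:]=0;m[:,:240]=0
pts=np.argwhere(m)[:,::-1].astype(np.float32);q=P[m>0];
top=q[q[:,2]>.045];print("blue top",len(top),np.nanmedian(top,0).round(4))
b=cv2.boxPoints(cv2.minAreaRect(pts));print((ray(c,b,.05)*1000).round(1)[:,:2].tolist())
m=M["red"].astype(np.uint8);m[:,:190]=0;m[:,215:]=0
pts=np.argwhere(m)[:,::-1].astype(np.float32)
b=cv2.boxPoints(cv2.minAreaRect(pts));print("red",(ray(c,b,.069)*1000).round(1)[:,:2].tolist())
# depth-based
R=P[140:330,140:305].reshape(-1,3);R=R[~np.isnan(R[:,0])]
def rect(sel,name):
    r=cv2.minAreaRect((R[sel][:,:2]*1000).astype(np.float32));print(name,sel.sum(),r)
rect((R[:,2]>.027)&(R[:,0]>.62),"head")
rect((R[:,2]>.06)&(R[:,0]>.5)&(R[:,1]>.3),"redtop")
rect((R[:,2]>.045)&(R[:,0]<.45)&(R[:,1]>.16),"bluetop")
rect((R[:,2]>.006)&(R[:,2]<.016)&(R[:,0]<.51)&(R[:,0]>.38)&(R[:,1]>.165)&(R[:,1]<.28),"plate")
E
```

```text
white [274, 166, 19, 64, 685] 0.0213
[[667.7, 202.3], [671.2, 176.7], [549.9, 160.5], [546.6, 185.9]]
white [223, 171, 17, 54, 610] 0.0212
[[659.3, 295.2], [661.4, 271.8], [559.1, 261.6], [557.0, 284.8]]
white [243, 227, 27, 5, 62] 0.0227
[[549.5, 255.3], [554.7, 205.9], [549.8, 205.3], [544.6, 254.8]]
white [169, 230, 29, 13, 262] 0.0062
[[544.0, 395.7], [549.1, 344.4], [528.2, 342.0], [523.1, 393.2]]
blue top 174 [0.3968 0.2106 0.0511]
[[397.0, 241.0], [407.9, 183.7], [397.5, 181.7], [386.7, 238.9]]
red [[549.6, 330.1], [549.7, 319.4], [531.7, 319.1], [531.7, 329.8]]
head 664 ((673.7011108398438, 235.02313232421875), (20.802011489868164, 117.73454284667969), 5.833106994628906)
redtop 110 ((540.677490234375, 323.7041320800781), (22.131052017211914, 14.221793174743652), 6.190760612487793)
bluetop 186 ((396.5046691894531, 211.94627380371094), (10.086627960205078, 59.481597900390625), 11.17392349243164)
plate 2198 ((445.7602844238281, 222.357666015625), (128.1156005859375, 113.54385375976562), 0.3480115234851837)
```

```bash
cat >> h.py <<'E'
from scipy.spatial.transform import Rotation as Ro
def plan(s,targets):
    """targets: list of (x,y,z,yaw); prints shift/turn in tool units from current pose"""
    R0=Ro.from_euler('xyz',s["tool_rot"]);p0=np.array(s["tool_pos"])
    for t in targets:
        d=R0.inv().apply(np.array(t[:3])-p0)/.3
        R1=Ro.from_euler('xyz',[np.pi,0,t[3]])
        w=(R0.inv()*R1).as_rotvec()/(np.pi/2)
        print(t,"->",w.round(4).tolist(),d.round(4).tolist(),"dist mm",round(np.linalg.norm(d)*300))
E
python3 - <<'E'
from h import *
c=load("top0.npz");P=cloud(c)
for n,(r0,r1,c0,c1) in dict(drawers=(290,415,420,555),box=(200,310,306,378),whiteblk=(30,150,530,630)).items():
    q=P[r0:r1,c0:c1].reshape(-1,3);print(n,np.nanpercentile(q,[2,50,98],axis=0).round(3).tolist())
from cell import robot
s=robot.observe()
plan(s,[(.30,-.42,.40,.335),(.5,-.2,.40,.335)])
E
```

```text
drawers [[0.239, -0.239, 0.004], [0.353, -0.142, 0.198], [0.443, -0.072, 0.201]]
box [[0.408, 0.012, 0.048], [0.502, 0.072, 0.074], [0.596, 0.133, 0.097]]
whiteblk [[0.706, -0.478, 0.019], [0.818, -0.386, 0.034], [0.929, -0.295, 0.041]]
(0.3, -0.42, 0.4, 0.335) -> [-0.0009, -0.0001, -0.0001] [0.4843, -0.0987, -0.5794] dist mm 228
(0.5, -0.2, 0.4, 0.335) -> [-0.0009, -0.0001, -0.0001] [1.355, -0.5723, -0.5786] dist mm 474
```

arm_command:
  motion:
    - [[0,0,0,0.1,0,-0.15,1],[0,0,0,0.2,0,-0.3,1],[0,0,0,0.3,-0.05,-0.42,1],[0,0,0,0.4,-0.08,-0.55,1],[0,0,0,0.52,-0.12,-0.6,1],[0,0,0,0.66,-0.19,-0.6,1],[0,0,0,0.8,-0.27,-0.6,1],[0,0,0,0.92,-0.35,-0.6,1]]

```text
time: 0.9
tool_pos: [0.3999, -0.3042, 0.4063]
tool_rot: [-3.141, 0.0, 0.335]
contact_force: [1.3, 0.1, 0.4]
opening: 0.0919
```

```bash
python3 - <<'E'
from h import *
from cell import robot
s=robot.observe();print(s["tool_pos"],s["tool_rot"],s["qpos"].round(2),s["time"])
plan(s,[(.52,-.1,.4,.25),(.55,.1,.36,.102)])
E
```

```text
[ 0.39988772 -0.30422484  0.40634629] [-3.14090456e+00  4.65049094e-05  3.35068360e-01] [-0.8   0.23  1.2   0.    1.72  0.43] 0.9
(0.52, -0.1, 0.4, 0.25) -> [-0.0004, 0.0, 0.0542] [0.602, -0.5112, 0.0215] dist mm 237
(0.55, 0.1, 0.36, 0.102) -> [-0.0004, 0.0001, 0.1484] [0.9156, -1.1078, 0.1552] dist mm 434
```

arm_command:
  motion:
    - [[0,0,0.02,0.12,-0.1,0,1],[0,0,0.04,0.24,-0.2,0,1],[0,0,0.05,0.36,-0.31,0,1],[0,0,0.07,0.48,-0.42,0,1],[0,0,0.09,0.6,-0.53,0.02,1],[0,0,0.11,0.7,-0.67,0.05,1],[0,0,0.13,0.78,-0.82,0.08,1],[0,0,0.148,0.85,-0.97,0.12,1]]

```text
time: 1.7
tool_pos: [0.5437, 0.0496, 0.3711]
tool_rot: [-3.142, 0.0, 0.101]
contact_force: [1.7, 0.1, 0.4]
opening: 0.0919
```

```bash
python3 - <<'E'
from h import *
from cell import robot
s=robot.observe();print(s["tool_pos"],s["tool_rot"],s["qpos"].round(2),s["time"])
plan(s,[(.541,.324,.15,.102),(.541,.324,.035,.102)])
E
```

```text
[0.54366597 0.04961705 0.37111988] [-3.14158483e+00  4.01974061e-04  1.01081502e-01] [-0.05  0.32  1.17 -0.    1.66  1.42] 1.7
(0.541, 0.324, 0.15, 0.102) -> [-0.0, 0.0003, -0.0006] [0.0837, -0.9108, 0.737] dist mm 352
(0.541, 0.324, 0.035, 0.102) -> [-0.0, 0.0003, -0.0006] [0.0839, -0.9108, 1.1204] dist mm 434
```

arm_command:
  motion:
    - [[0,0,0,0.01,-0.13,0.08,1],[0,0,0,0.02,-0.26,0.16,1],[0,0,0,0.03,-0.4,0.24,1],[0,0,0,0.05,-0.54,0.32,1],[0,0,0,0.06,-0.67,0.4,1],[0,0,0,0.07,-0.8,0.5,1],[0,0,0,0.084,-0.91,0.6,1],[0,0,0,0.084,-0.91,0.72,1]]

```text
time: 2.5
tool_pos: [0.5399, 0.3259, 0.1546]
tool_rot: [-3.14, -0.001, 0.106]
contact_force: [-0.5, -0.6, 0.5]
opening: 0.0919
```

```bash
python3 - <<'E'
from h import *
from cell import robot
s=robot.observe();print(s["tool_pos"],s["tool_rot"],s["qpos"].round(2),s["time"])
c=robot.read_camera("scene");cv2.imwrite("pics/s1.png",c["image"][:,:,::-1]);np.savez("s1.npz",**c)
plan(s,[(.541,.324,.036,.102)])
E
```

```text
[0.53993433 0.32594438 0.15456382] [-3.14000297e+00 -1.18239347e-03  1.06477990e-01] [0.42 0.59 1.32 0.   1.23 1.89] 2.5
(0.541, 0.324, 0.036, 0.102) -> [-0.001, -0.0008, 0.0029] [0.0024, 0.0075, 0.3952] dist mm 119
```

View pics/s1.png

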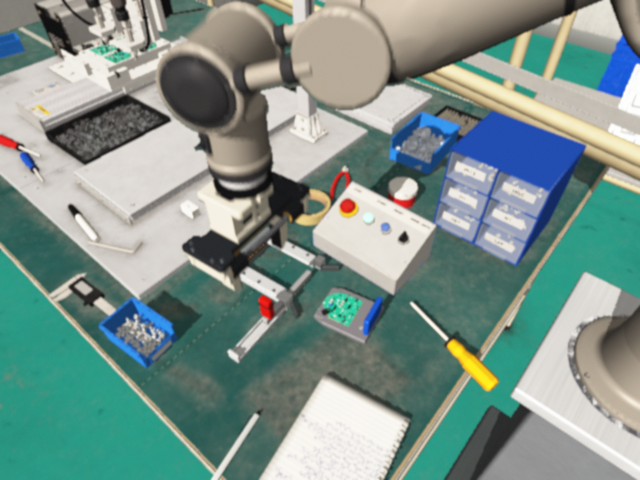

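The scene view shows the gripper above the red handle at (266,306), with its jaws along the gate track. I'll descend and pinch.

arm_command:
  motion:
    - [[0,0,0,0,0,0.1,1],[0,0,0,0,0,0.2,1],[0,0,0,0,0,0.3,1],[0,0,0,0,0,0.36,1],[0,0,0,0,0,0.385,1],[0,0,0,0,0,0.385,1]]
  grip_force: 10

```text
time: 3.15
tool_pos: [0.5403, 0.3211, 0.0399]
tool_rot: [3.141, 0.002, 0.102]
contact_force: [-0.6, -0.1, 0.8]
opening: 0.0915
```

```bash
python3 - <<'E'
from h import *
from cell import robot
s=robot.observe();print(s["tool_pos"],s["tool_rot"],s["contact_force"],s["time"])
c=robot.read_camera("top");cv2.imwrite("pics/t2.png",cv2.resize(c["image"][130:340,130:340,::-1],None,fx=2.8,fy=2.8))
c=robot.read_camera("scene");cv2.imwrite("pics/s2.png",cv2.resize(c["image"][180:380,150:400,::-1],None,fx=2.8,fy=2.8))
E
```

```text
[0.54032841 0.32111987 0.03990975] [3.14085756e+00 1.76561581e-03 1.01786271e-01] [-0.55551135 -0.1022663   0.79630472] 3.15
```

View pics/s2.png

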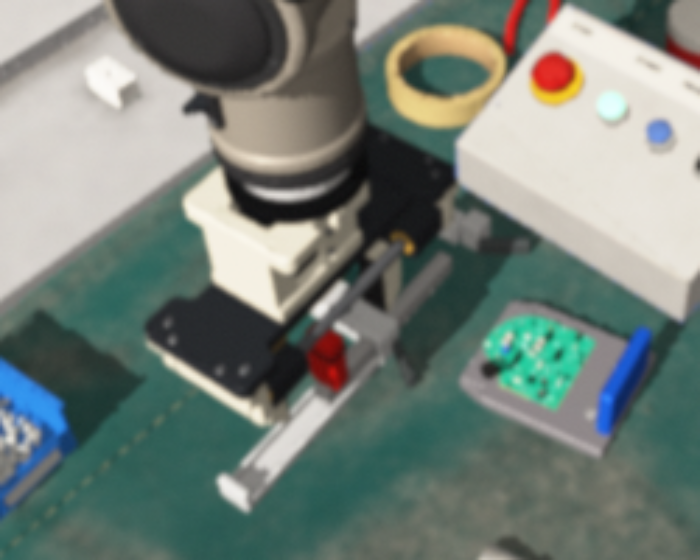

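View pics/t2.png

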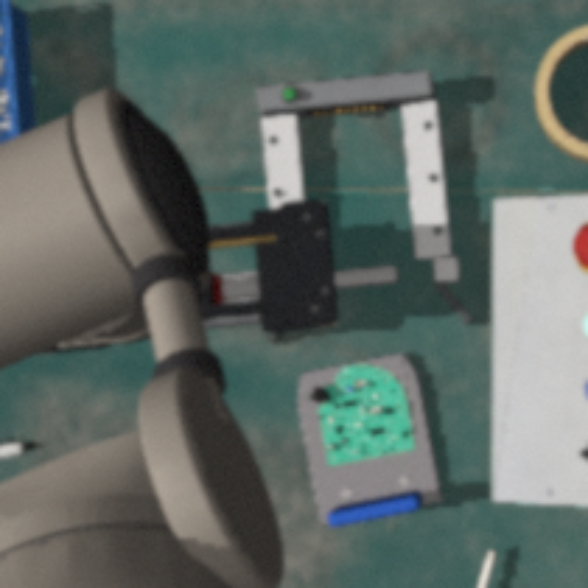

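The scene crop shows the red handle at (328,360) between the two fingers, and the top crop shows the jaws along the track. I'll close the fingers.

arm_command:
  motion:
    - [[0,0,0,0,0,0,-1],[0,0,0,0,0,0,-1],[0,0,0,0,0,0,-1],[0,0,0,0,0,0,-1],[0,0,0,0,0,0,-1],[0,0,0,0,0,0,-1],[0,0,0,0,0,0,-1],[0,0,0,0,0,0,-1]]
  grip_force: 15

```text
time: 4.05
tool_pos: [0.5405, 0.3217, 0.0403]
tool_rot: [3.141, 0.0, 0.102]
contact_force: [-0.3, 0.4, 0.3]
opening: 0.0323
```

```bash
python3 - <<'E'
from h import *
from cell import robot
s=robot.observe();print(s["tool_pos"],s["tool_rot"],s["contact_force"],s["opening"],s["time"])
d=s["tool_pos"][:2]-np.array([.5592,.2235]);a=.102
print("slot frame",(d[0]*np.cos(a)+d[1]*np.sin(a)).round(4),(-d[0]*np.sin(a)+d[1]*np.cos(a)).round(4))
E
```

```text
[0.54054685 0.32166204 0.04032374] [3.14144548e+00 1.11947367e-04 1.02293431e-01] [-0.27952817  0.43735072  0.32379029] 0.032323552319908445 4.05
slot frame -0.0086 0.0996
```

arm_command:
  motion:
    - [[0,0,0,0,0,0,-1],[0,0,0,0,0,0,-1],[0,0,0,0,0,0,-1],[0,0,0,0,0,0,-1],[0,0,0,0,0,0,-1]]

```text
time: 4.55
tool_pos: [0.5405, 0.3219, 0.0404]
tool_rot: [-3.141, -0.0, 0.102]
contact_force: [0.1, 1.6, -1.6]
opening: 0.014
```

arm_command:
  motion:
    - [[0,0,0,0,-0.04,0,-1],[0,0,0,0,-0.08,0,-1],[0,0,0,0,-0.12,0,-1],[0,0,0,0,-0.16,0,-1],[0,0,0,0,-0.2,0,-1],[0,0,0,0,-0.215,0,-1],[0,0,0,0,-0.225,0,-1],[0,0,0,0,-0.225,0,-1]]

```text
time: 5.35
tool_pos: [0.5336, 0.3897, 0.0404]
tool_rot: [-3.141, -0.0, 0.103]
contact_force: [0.9, 1.9, -0.6]
opening: 0.014
```

arm_command:
  motion:
    - [[0,0,0,0,-0.006,0,-1],[0,0,0,0,-0.012,0,-1],[0,0,0,0,-0.016,0,-1],[0,0,0,0,-0.016,0,-1]]

```text
time: 5.75
tool_pos: [0.5332, 0.3935, 0.0404]
tool_rot: [3.141, 0.0, 0.102]
contact_force: [1.8, -0.0, -0.2]
opening: 0.0141
```

arm_command:
  motion:
    - [[0,0,0,0,-0.006,0,-1],[0,0,0,0,-0.012,0,-1],[0,0,0,0,-0.016,0,-1],[0,0,0,0,-0.016,0,-1]]

```text
time: 6.15
tool_pos: [0.533, 0.3957, 0.0403]
tool_rot: [3.137, 0.001, 0.102]
contact_force: [1.6, -11.8, 2.4]
opening: 0.014
```

The gate is at its hard stop: −11.8 N, and the handle is at slot y ≈ 174 mm, which fixes the mouth at about (0.559, 0.2235). I'll ease off, release and lift.

arm_command:
  motion:
    - [[0,0,0,0,0.008,0,-1],[0,0,0,0,0.008,0,-0.3],[0,0,0,0,0.008,0,-0.3],[0,0,0,0,0.008,0,-0.3],[0,0,0,0,0.008,0,-0.3],[0,0,0,0,0.008,-0.1,-0.3],[0,0,0,0,0.008,-0.25,-0.3],[0,0,0,0,0.008,-0.4,-0.3]]

```text
time: 6.95
tool_pos: [0.5324, 0.396, 0.1611]
tool_rot: [3.141, 0.002, 0.103]
contact_force: [1.0, -0.1, 0.1]
opening: 0.0321
```

```bash
python3 - <<'E'
from h import *
from cell import robot
s=robot.observe();print(s["tool_pos"],s["tool_rot"],s["qpos"].round(2),s["opening"],s["time"])
plan(s,[(.397,.2115,.15,1.761)])
E
```

```text
[0.53238794 0.39595009 0.16110401] [3.14087510e+00 1.65339919e-03 1.02566735e-01] [0.52 0.65 1.19 0.   1.3  1.99] 0.03207446599360471 6.95
(0.397, 0.2115, 0.15, 1.761) -> [-0.0005, 0.0012, -1.0558] [-0.5118, 0.5654, 0.0383] dist mm 229
```

arm_command:
  motion:
    - [[0,0,-0.09,-0.06,0.07,-0.05,-0.43],[0,0,-0.18,-0.13,0.14,-0.05,-0.43],[0,0,-0.27,-0.2,0.22,-0.05,-0.43],[0,0,-0.36,-0.27,0.3,-0.05,-0.43],[0,0,-0.45,-0.34,0.38,-0.05,-0.43],[0,0,-0.54,-0.41,0.46,-0.05,-0.43],[0,0,-0.63,-0.48,0.53,-0.05,-0.43],[0,0,-0.72,-0.51,0.565,-0.03,-0.43]]

```text
time: 7.75
tool_pos: [0.3967, 0.2106, 0.1701]
tool_rot: [3.141, -0.0, 1.239]
contact_force: [-0.1, -0.7, -0.4]
opening: 0.0263
```

```bash
python3 - <<'E'
from h import *
from cell import robot
c=robot.read_camera("top");P=cloud(c);cv2.imwrite("pics/t3.png",cv2.resize(c["image"][130:340,130:340,::-1],None,fx=2.8,fy=2.8))
s=robot.observe();print(s["tool_pos"],s["tool_rot"],s["qpos"].round(2),s["opening"],s["time"])
plan(s,[(.397,.2115,.15,1.761)])
E
```

```text
[0.39543757 0.20963132 0.168844  ] [-3.14004708e+00  1.96463269e-03  1.24622130e+00] [ 0.32  0.26  1.81 -0.    1.07  0.64] 0.026274654618679394 7.8
(0.397, 0.2115, 0.15, 1.761) -> [-0.0013, 0.001, -0.3277] [0.0077, 0.003, 0.0628] dist mm 19
```

View pics/t3.png

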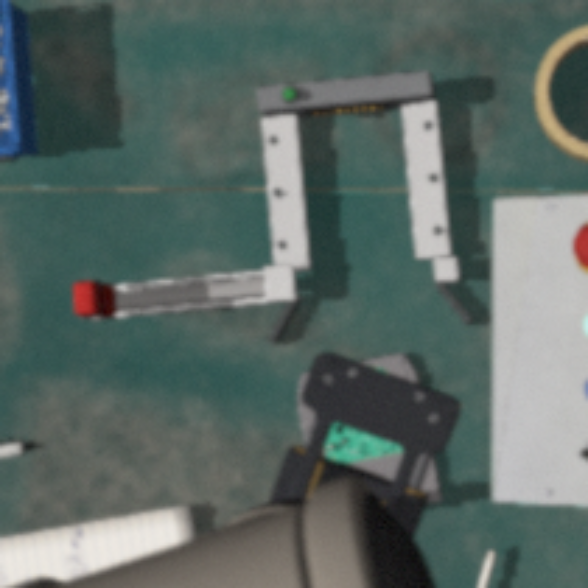

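The top crop shows the gate fully open: red handle at (92,298), with the mouth between (300,285) and (440,270) clear. Next I'll finish the turn over the blue rib.

arm_command:
  motion:
    - [[0,0,-0.09,0,0,0,-0.43],[0,0,-0.18,0.004,0.002,0,-0.43],[0,0,-0.27,0.0077,0.003,0,-0.43],[0,0,-0.328,0.0077,0.003,0.06,-0.43],[0,0,-0.328,0.0077,0.003,0.16,-0.43],[0,0,-0.328,0.0077,0.003,0.24,-0.43],[0,0,-0.328,0.0077,0.003,0.3,-0.43],[0,0,-0.328,0.0077,0.003,0.3,-0.43]]

```text
time: 8.6
tool_pos: [0.3986, 0.2136, 0.0776]
tool_rot: [-3.137, 0.001, 1.746]
contact_force: [-0.8, -0.7, 0.9]
opening: 0.0262
```

```bash
python3 - <<'E'
from h import *
from cell import robot
c=robot.read_camera("scene");cv2.imwrite("pics/s4.png",cv2.resize(c["image"][200:380,230:450,::-1],None,fx=3,fy=3))
s=robot.observe();print(s["tool_pos"],s["tool_rot"],s["qpos"].round(2),s["opening"],s["time"])
plan(s,[(.397,.2115,.03,1.761)])
E
```

```text
[0.39943054 0.2138905  0.07885112] [-3.13956213e+00  2.72253858e-04  1.74681197e+00] [0.32 0.4  1.91 0.   0.83 0.15] 0.025965222899588886 8.65
(0.397, 0.2115, 0.03, 1.761) -> [-0.0013, 0.0002, -0.009] [-0.0064, -0.009, 0.1629] dist mm 49
```

View pics/s4.png

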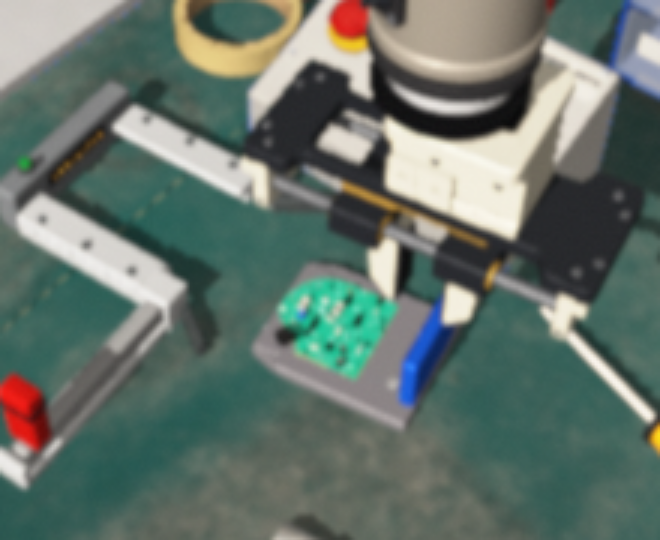

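The scene crop shows the fingers above the blue rib at (425,350), straddling it: front finger at (383,270), rear finger at (460,305). I'll descend, then close.

arm_command:
  motion:
    - [[0,0,-0.009,-0.006,-0.008,0.03,-0.43],[0,0,-0.009,-0.006,-0.008,0.08,-0.43],[0,0,-0.009,-0.006,-0.008,0.13,-0.43],[0,0,-0.009,-0.006,-0.008,0.155,-0.43],[0,0,-0.009,-0.006,-0.008,0.155,-0.43]]
  grip_force: 12

```text
time: 9.15
tool_pos: [0.3974, 0.2114, 0.0326]
tool_rot: [-3.141, 0.0, 1.763]
contact_force: [0.4, 0.0, 0.9]
opening: 0.0262
```

```bash
python3 - <<'E'
from h import *
from cell import robot
c=robot.read_camera("scene");cv2.imwrite("pics/s5.png",cv2.resize(c["image"][200:380,230:450,::-1],None,fx=3,fy=3))
s=robot.observe();print(s["tool_pos"],s["tool_rot"],s["contact_force"],s["opening"],s["time"])
E
```

```text
[0.39778207 0.21148951 0.03309345] [3.14145429e+00 8.90099517e-05 1.76259596e+00] [-0.68933802  0.78978693  0.36329227] 0.026433566175193705 9.2
```

View pics/s5.png

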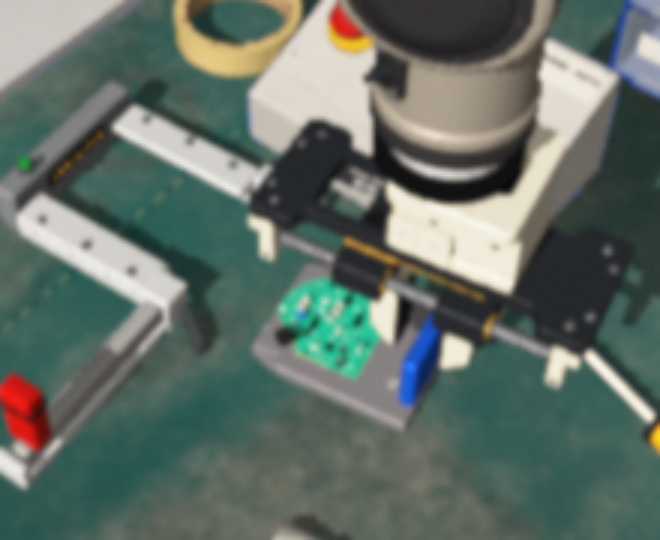

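The scene crop shows the rib at (420,360) between the fingers, with the front finger tip above and clear of the board. I'll close.

arm_command:
  motion:
    - [[0,0,0,0,0,0,-1],[0,0,0,0,0,0,-1],[0,0,0,0,0,0,-1],[0,0,0,0,0,0,-1],[0,0,0,0,0,0,-1],[0,0,0,0,0,0,-1]]
  grip_force: 15

```text
time: 9.8
tool_pos: [0.3968, 0.2113, 0.0333]
tool_rot: [-3.14, 0.0, 1.763]
contact_force: [-4.5, -1.0, 6.2]
opening: 0.0099
```

```bash
python3 - <<'E'
from h import *
from cell import robot
c=robot.read_camera("top");cv2.imwrite("pics/t5.png",cv2.resize(c["image"][130:340,130:340,::-1],None,fx=2.8,fy=2.8));np.savez("t5.npz",**c)
s=robot.observe();print(s["tool_pos"],s["tool_rot"],s["contact_force"],s["opening"],s["time"])
m=np.array([.5592,.2235]);ax=np.array([np.cos(.102),np.sin(.102)])
# carrier heading 'tool yaw - pi/2'; target: handle x = slot -156 (centre -110) aligned
T=lambda hx:(*(m+ax*hx),.0329,.102+np.pi/2)
plan(s,[T(-.156),T(-.10),T(-.02),T(.009)])
E
```

```text
[0.39673262 0.21129262 0.03329538] [-3.14017607e+00  2.30128220e-04  1.76303655e+00] [-5.1059557  -0.44944525  5.97150376] 0.009712360986451032 9.85
(np.float64(0.40401080866305256), np.float64(0.2076155770585045), 0.0329, 1.6727963267948966) -> [-0.0009, 0.0002, 0.0574] [-0.0167, 0.0215, 0.0013] dist mm 8
(np.float64(0.4597197491429824), np.float64(0.21331767760160544), 0.0329, 1.6727963267948966) -> [-0.0009, 0.0002, 0.0574] [-0.0335, 0.2074, 0.001] dist mm 63
(np.float64(0.5393039498285965), np.float64(0.22146353552032108), 0.0329, 1.6727963267948966) -> [-0.0009, 0.0002, 0.0574] [-0.0575, 0.473, 0.0007] dist mm 143
(np.float64(0.5681532225771316), np.float64(0.22441640901585552), 0.0329, 1.6727963267948966) -> [-0.0009, 0.0002, 0.0574] [-0.0662, 0.5692, 0.0005] dist mm 172
```

View pics/t5.png

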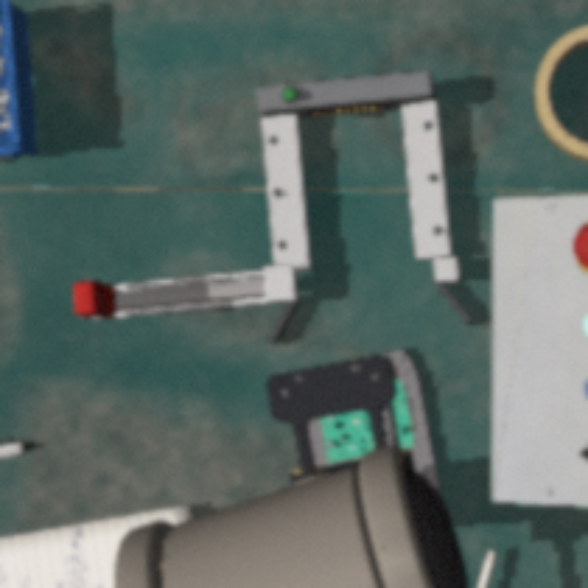

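The rib is gripped at 9.8 mm opening. In the top crop the carrier sits before the mouth with its nose at about (400,355). Now I'll align it with the slot, still short of the wings.

arm_command:
  motion:
    - [[0,0,0.02,-0.006,0.007,0,-1],[0,0,0.04,-0.012,0.014,0,-1],[0,0,0.057,-0.017,0.022,0,-1],[0,0,0.057,-0.02,0.06,0,-1],[0,0,0.057,-0.024,0.1,0,-1],[0,0,0.057,-0.026,0.12,0,-1],[0,0,0.057,-0.026,0.12,0,-1]]

```text
time: 10.55
tool_pos: [0.435, 0.2104, 0.0331]
tool_rot: [3.142, 0.0, 1.672]
contact_force: [-2.0, -1.0, 5.9]
opening: 0.0101
```

```bash
python3 - <<'E'
from h import *
from cell import robot
c=robot.read_camera("top");cv2.imwrite("pics/t6.png",cv2.resize(c["image"][130:340,180:340,::-1],None,fx=2.8,fy=2.8));np.savez("t6.npz",**c)
c=robot.read_camera("scene");cv2.imwrite("pics/s6.png",cv2.resize(c["image"][200:380,230:450,::-1],None,fx=3,fy=3))
s=robot.observe();print(s["tool_pos"],s["tool_rot"],s["contact_force"],s["opening"],s["time"])
m=np.array([.5592,.2235]);ax=np.array([np.cos(.102),np.sin(.102)])
T=lambda hx:(*(m+ax*hx),.0329,.102+np.pi/2)
plan(s,[T(-.10),T(-.02),T(.009)])
E
```

```text
[0.43503691 0.2104396  0.03310094] [3.14087090e+00 2.51301528e-04 1.67210963e+00] [-1.25316119 -0.55798807  4.10477857] 0.010010184042835841 10.65
(np.float64(0.4597197491429824), np.float64(0.21331767760160544), 0.0329, 1.6727963267948966) -> [0.0005, 0.0002, -0.0004] [0.0012, 0.0828, 0.0007] dist mm 25
(np.float64(0.5393039498285965), np.float64(0.22146353552032108), 0.0329, 1.6727963267948966) -> [0.0005, 0.0002, -0.0004] [0.0014, 0.3495, 0.0009] dist mm 105
(np.float64(0.5681532225771316), np.float64(0.22441640901585552), 0.0329, 1.6727963267948966) -> [0.0005, 0.0002, -0.0004] [0.0015, 0.4462, 0.001] dist mm 134
```

View pics/t6.png

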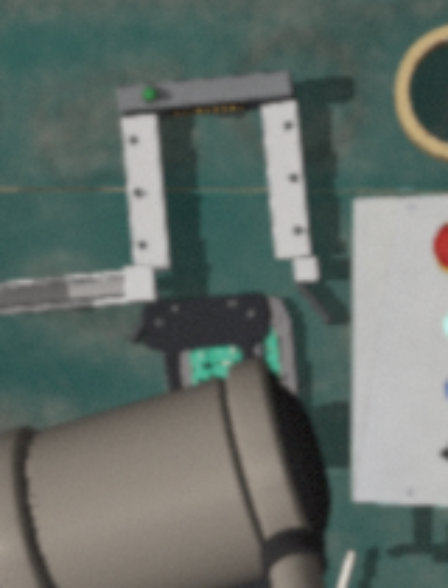

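View pics/s6.png

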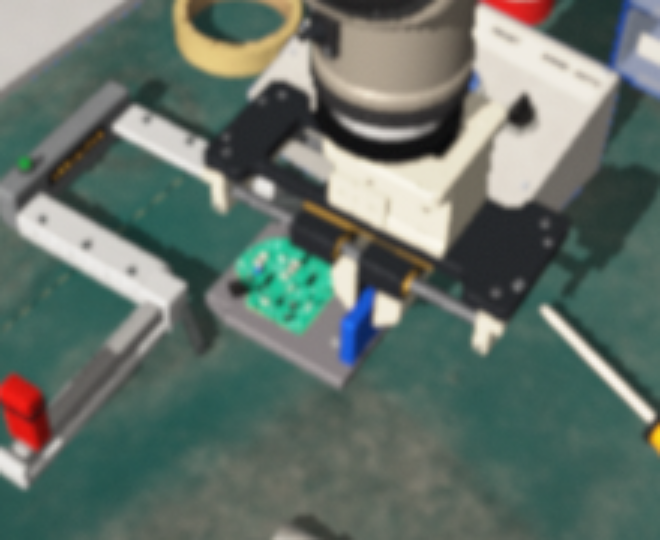

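```bash
python3 - <<'E'
from h import *
c=load("t6.npz");g=cv2.cvtColor(c["image"],cv2.COLOR_RGB2HSV)
m=np.array([.5592,.2235]);a=.102
def slot(p): d=p[:2]-m; return (d@[np.cos(a),np.sin(a)],d@[-np.sin(a),np.cos(a)])
for v in (240,246,252,258,264):
    print(v,g[v,276:294,1].tolist())
    sat=g[v,276:294,1].astype(float);k=np.argmax(np.diff(sat));
    print(276+k+.5,np.round(slot(ray(c,(276+k+.5,v),.010)[0]),4))
E
```

```text
240 [7, 12, 10, 10, 6, 5, 25, 69, 75, 85, 69, 81, 76, 74, 70, 53, 27, 13]
282.5 [-0.0344 -0.0397]
246 [44, 24, 9, 8, 8, 10, 6, 7, 21, 72, 72, 81, 77, 82, 78, 71, 68, 66]
284.5 [-0.0462 -0.0425]
252 [126, 141, 131, 70, 9, 6, 8, 6, 5, 40, 70, 74, 76, 77, 74, 79, 78, 76]
284.5 [-0.0577 -0.0414]
258 [142, 141, 123, 80, 17, 6, 6, 6, 7, 17, 53, 75, 78, 76, 74, 75, 66, 65]
285.5 [-0.0693 -0.0422]
264 [11, 55, 83, 40, 21, 10, 9, 8, 8, 3, 23, 61, 65, 73, 65, 70, 69, 71]
276.5 [-0.079 -0.024]
```

The right edge of the plate is at slot y ≈ −42 mm, so the carrier is centred and straight. I'll slide it in.

arm_command:
  motion:
    - [[0,0,0,0.001,0.03,0,-1],[0,0,0,0.001,0.06,0,-1],[0,0,0,0.001,0.09,0,-1],[0,0,0,0.001,0.12,0,-1],[0,0,0,0.001,0.15,0,-1],[0,0,0,0.001,0.18,0,-1],[0,0,0,0.001,0.2,0,-1],[0,0,0,0.001,0.2,0,-1]]

```text
time: 11.45
tool_pos: [0.4944, 0.2169, 0.033]
tool_rot: [-3.141, 0.0, 1.672]
contact_force: [-3.6, -1.6, 5.2]
opening: 0.0101
```

```bash
python3 - <<'E'
from h import *
from cell import robot
c=robot.read_camera("scene");cv2.imwrite("pics/s7.png",cv2.resize(c["image"][200:380,230:450,::-1],None,fx=3,fy=3))
s=robot.observe();print(s["tool_pos"],s["tool_rot"],s["contact_force"],s["torque"],s["opening"],s["time"])
m=np.array([.5592,.2235]);ax=np.array([np.cos(.102),np.sin(.102)])
T=lambda hx:(*(m+ax*hx),.0329,.102+np.pi/2)
plan(s,[T(-.02),T(.009)])
E
```

```text
[0.49439834 0.21687679 0.03299552] [-3.14146825e+00  3.22102215e-04  1.67235117e+00] [-2.41915527 -0.2842051   4.36134972] [-0.10750638  0.46283975 -0.0150402 ] 0.00979659099292964 11.5
(np.float64(0.5393039498285965), np.float64(0.22146353552032108), 0.0329, 1.6727963267948966) -> [-0.0001, 0.0002, -0.0003] [0.0, 0.1505, 0.0003] dist mm 45
(np.float64(0.5681532225771316), np.float64(0.22441640901585552), 0.0329, 1.6727963267948966) -> [-0.0001, 0.0002, -0.0003] [0.0001, 0.2471, 0.0003] dist mm 74
```

View pics/s7.png

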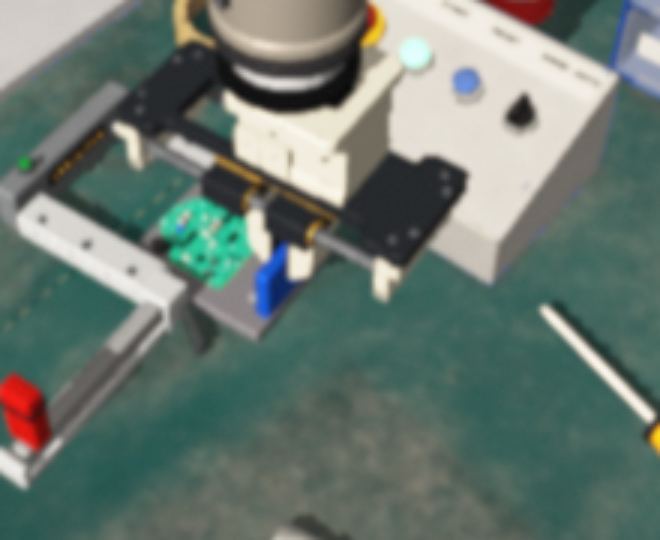

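The scene crop shows the carrier nose inside the rails at about (165,240), with low forces. I'll continue.

arm_command:
  motion:
    - [[0,0,0,0,0.03,0,-1],[0,0,0,0,0.06,0,-1],[0,0,0,0,0.09,0,-1],[0,0,0,0,0.12,0,-1],[0,0,0,0,0.15,0,-1],[0,0,0,0,0.18,0,-1],[0,0,0,0,0.205,0,-1],[0,0,0,0,0.22,0,-1]]

```text
time: 12.3
tool_pos: [0.5592, 0.2235, 0.033]
tool_rot: [-3.139, 0.0, 1.672]
contact_force: [-8.2, -0.8, 9.4]
opening: 0.0101
```

arm_command:
  motion:
    - [[0,0,0,0,0.008,0,-1],[0,0,0,0,0.016,0,-1],[0,0,0,0,0.022,0,-1],[0,0,0,0,0.022,0,-1]]

```text
time: 12.7
tool_pos: [0.5657, 0.2242, 0.033]
tool_rot: [-3.139, 0.0, 1.672]
contact_force: [-7.0, 0.1, 7.1]
opening: 0.0101
```

arm_command:
  motion:
    - [[0,0,0,0,0.005,0,-1],[0,0,0,0,0.01,0,-1],[0,0,0,0,0.013,0,-1],[0,0,0,0,0.013,0,-1]]

```text
time: 13.1
tool_pos: [0.5662, 0.2243, 0.0329]
tool_rot: [-3.132, 0.001, 1.673]
contact_force: [-17.6, -2.1, 15.2]
opening: 0.0097
```

arm_command:
  motion:
    - [[0,0,0,0,-0.008,0,-1],[0,0,0,0,-0.008,0,-0.43],[0,0,0,0,-0.008,0,-0.43],[0,0,0,0,-0.008,0,-0.43],[0,0,0,0,-0.008,-0.06,-0.43],[0,0,0,0,-0.008,-0.2,-0.43],[0,0,0,0,-0.008,-0.34,-0.43],[0,0,0,0,-0.008,-0.45,-0.43]]

```text
time: 13.9
tool_pos: [0.5687, 0.2247, 0.1703]
tool_rot: [3.139, -0.0, 1.673]
contact_force: [1.5, 0.8, -0.5]
opening: 0.0262
```

```bash
python3 - <<'E'
from h import *
from cell import robot
c=robot.read_camera("scene");cv2.imwrite("pics/s8.png",cv2.resize(c["image"][200:380,200:420,::-1],None,fx=3,fy=3));np.savez("s8.npz",**c)
c=robot.read_camera("top");cv2.imwrite("pics/t8.png",cv2.resize(c["image"][130:340,150:340,::-1],None,fx=2.8,fy=2.8));np.savez("t8.npz",**c)
s=robot.observe();print(s["tool_pos"],s["tool_rot"],s["contact_force"],s["opening"],s["qpos"].round(2),s["time"])
plan(s,[(.533,.3955,.16,.102),(.533,.3955,.16,.102+np.pi)])
E
```

```text
[0.57094828 0.22534308 0.17344878] [ 3.13083957e+00 -1.48453911e-03  1.67285059e+00] [ 0.66682879  0.00151078 -0.02824951] 0.02625943331832774 [ 0.25  0.54  1.35 -0.    1.23  0.15] 14.0
(0.533, 0.3955, 0.16, 0.102) -> [0.0046, -0.0061, 1.0] [0.5771, -0.0685, 0.045] dist mm 175
(0.533, 0.3955, 0.16, 3.243592653589793) -> [0.0061, 0.0046, -1.0] [0.5771, -0.0685, 0.045] dist mm 175
```

View pics/s8.png

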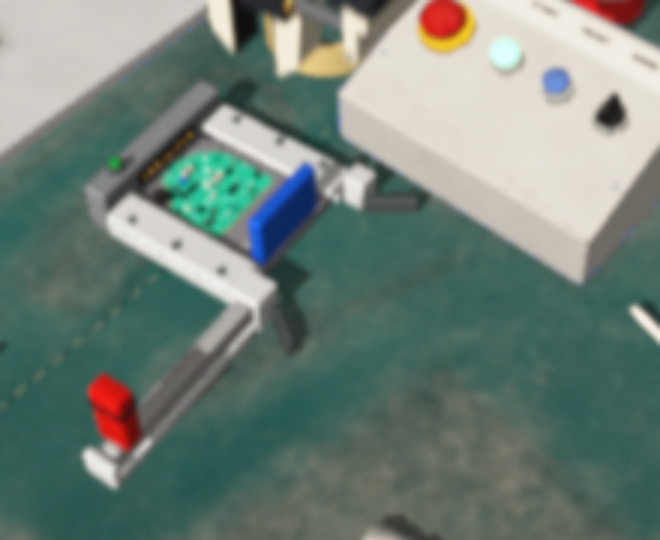

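View pics/t8.png

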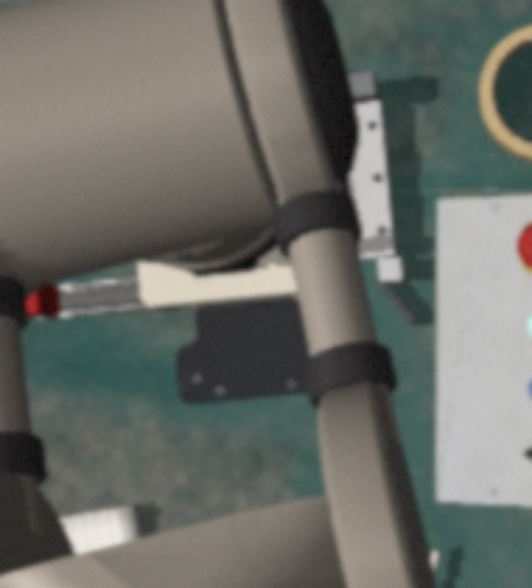

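```bash
python3 - <<'E'
from h import *
c=load("s8.npz");P=cloud(c);m=masks(c)["blue"].copy();v,u=np.mgrid[:480,:640];m&=(u>270)&(u<320)&(v>245)&(v<295)
q=P[m];mm=np.array([.5592,.2235]);a=.102
d=q[:,:2]-mm;x=d@[np.cos(a),np.sin(a)];y=d@[-np.sin(a),np.cos(a)]
print(m.sum(),np.nanpercentile(x,[5,25,50,75,95]).round(4),np.nanpercentile(y,[2,50,98]).round(4),np.nanpercentile(q[:,2],[5,50,95]).round(4))
E
```

```text
371 [0.0009 0.0016 0.0023 0.0048 0.0091] [-0.0235  0.0071  0.0307] [0.0147 0.0379 0.048 ]
```

The scene crop shows the carrier under both lips with the board up to the gold connector at the stop. The rib is at (283,215), measured 2–4 mm behind its nominal seated position, which is within calibration error. Now back to the gate handle.

arm_command:
  motion:
    - [[0,0,0.09,0.07,-0.01,0,0],[0,0,0.18,0.14,-0.02,0,0],[0,0,0.27,0.22,-0.03,0,0],[0,0,0.36,0.3,-0.04,0,0],[0,0,0.45,0.38,-0.05,0,0],[0,0,0.54,0.46,-0.055,0,0],[0,0,0.63,0.53,-0.06,0,0],[0,0,0.72,0.577,-0.0685,0,0]]

```text
time: 14.8
tool_pos: [0.5294, 0.3961, 0.1666]
tool_rot: [-3.142, 0.001, 0.537]
contact_force: [0.1, 0.2, -0.1]
opening: 0.0457
```

```bash
python3 - <<'E'
from h import *
from cell import robot
s=robot.observe();print(s["tool_pos"],s["tool_rot"],s["time"])
plan(s,[(.533,.3955,.16,.102)])
E
```

```text
[0.52936318 0.39610798 0.16659595] [-3.14151728e+00  8.05931940e-04  5.36992274e-01] 14.8
(0.533, 0.3955, 0.16, 0.102) -> [0.0001, 0.0005, 0.2769] [0.0094, 0.0079, 0.022] dist mm 8
```

arm_command:
  motion:
    - [[0,0,0.09,0.005,0.004,0,0],[0,0,0.18,0.0094,0.008,0,0],[0,0,0.277,0.0094,0.008,0,0],[0,0,0.277,0.0094,0.008,0,0],[0,0,0.277,0.0094,0.008,0,0]]

```text
time: 15.3
tool_pos: [0.5333, 0.394, 0.1671]
tool_rot: [3.141, 0.001, 0.111]
contact_force: [0.3, 0.6, 0.5]
opening: 0.0458
```

```bash
python3 - <<'E'
from h import *
from cell import robot
s=robot.observe();print(s["tool_pos"],s["tool_rot"],s["time"])
plan(s,[(.533,.3955,.040,.102)])
c=robot.read_camera("scene");cv2.imwrite("pics/s9.png",cv2.resize(c["image"][180:380,150:400,::-1],None,fx=2.8,fy=2.8))
E
```

```text
[0.5333398  0.39402443 0.16709867] [3.14112022e+00 7.53186257e-04 1.10771556e-01] 15.3
(0.533, 0.3955, 0.04, 0.102) -> [0.0003, 0.0005, 0.0056] [-0.0003, -0.0052, 0.4237] dist mm 127
```

View pics/s9.png

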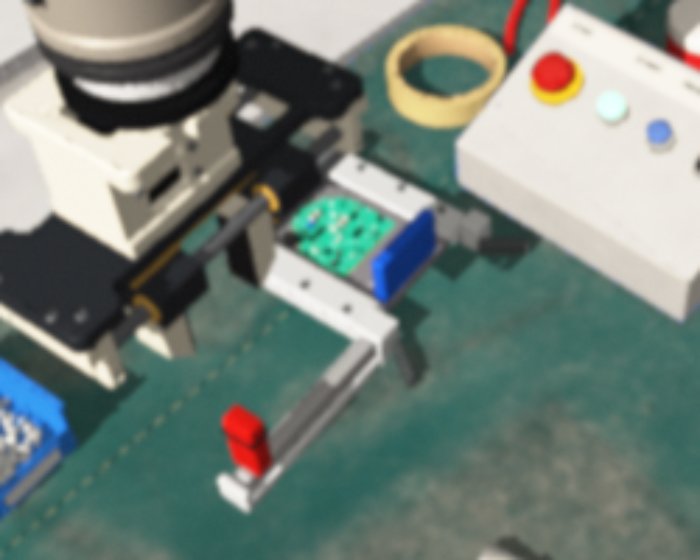

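The handle at (247,440) is still fully open, and the gripper is above it with jaws along the track. I'll descend and pinch.

arm_command:
  motion:
    - [[0,0,0.005,0,-0.005,0.1,0],[0,0,0.005,0,-0.005,0.2,0],[0,0,0.005,0,-0.005,0.3,0],[0,0,0.005,0,-0.005,0.38,0],[0,0,0.005,0,-0.005,0.424,0],[0,0,0.005,0,-0.005,0.424,-1],[0,0,0.005,0,-0.005,0.424,-1],[0,0,0.005,0,-0.005,0.424,-1]]
  grip_force: 15

```text
time: 16.15
tool_pos: [0.5342, 0.3962, 0.0424]
tool_rot: [-3.14, -0.003, 0.1]
contact_force: [-0.7, -0.6, 0.3]
opening: 0.0264
```

arm_command:
  motion:
    - [[0,0,0,0,0,0,-1],[0,0,0,0,0,0,-1],[0,0,0,0,0,0,-1],[0,0,0,0,0,0,-1]]

```text
time: 16.55
tool_pos: [0.5338, 0.3958, 0.0419]
tool_rot: [-3.141, -0.002, 0.099]
contact_force: [-0.7, -1.9, 5.3]
opening: 0.014
```

arm_command:
  motion:
    - [[0,0,0,0,0.04,0,-1],[0,0,0,0,0.08,0,-1],[0,0,0,0,0.12,0,-1],[0,0,0,0,0.16,0,-1],[0,0,0,0,0.2,0,-1],[0,0,0,0,0.235,0,-1],[0,0,0,0,0.26,0,-1],[0,0,0,0,0.275,0,-1]]

```text
time: 17.35
tool_pos: [0.5422, 0.3133, 0.0419]
tool_rot: [-3.141, -0.002, 0.099]
contact_force: [0.7, 2.0, 6.2]
opening: 0.014
```

arm_command:
  motion:
    - [[0,0,0,0,0.006,0,-1],[0,0,0,0,0.012,0,-1],[0,0,0,0,0.018,0,-1],[0,0,0,0,0.018,0,-1]]

```text
time: 17.75
tool_pos: [0.5427, 0.3082, 0.0419]
tool_rot: [-3.141, -0.002, 0.099]
contact_force: [-0.3, 0.9, 6.7]
opening: 0.0143
```

arm_command:
  motion:
    - [[0,0,0,0,0.005,0,-1],[0,0,0,0,0.01,0,-1],[0,0,0,0,0.014,0,-1],[0,0,0,0,0.014,0,-1]]

```text
time: 18.15
tool_pos: [0.543, 0.3061, 0.042]
tool_rot: [-3.138, -0.003, 0.099]
contact_force: [-0.5, 8.8, 3.9]
opening: 0.0141
```

The handle has travelled 90.1 mm and is stopped with 8.8 N against it, so the gate is shut. I'll release and lift.

arm_command:
  motion:
    - [[0,0,0,0,-0.007,0,-1],[0,0,0,0,-0.007,0,-0.3],[0,0,0,0,-0.007,0,-0.3],[0,0,0,0,-0.007,0,-0.3],[0,0,0,0,-0.007,0,-0.3],[0,0,0,0,-0.007,-0.1,-0.3],[0,0,0,0,-0.007,-0.25,-0.3],[0,0,0,0,-0.007,-0.4,-0.3]]

```text
time: 18.95
tool_pos: [0.5415, 0.3057, 0.1612]
tool_rot: [3.141, 0.002, 0.099]
contact_force: [0.7, 0.7, 0.2]
opening: 0.0323
```

arm_command:
  motion:
    - [[0,0,0,-0.05,-0.1,-0.1,-0.3],[0,0,0,-0.1,-0.2,-0.2,-0.3],[0,0,0,-0.1,-0.3,-0.3,-0.3],[0,0,0,-0.1,-0.4,-0.3,-0.3],[0,0,0,-0.1,-0.5,-0.3,-0.3],[0,0,0,-0.1,-0.5,-0.3,-0.3]]

```text
time: 19.55
tool_pos: [0.496, 0.4555, 0.2499]
tool_rot: [-3.141, 0.001, 0.103]
contact_force: [0.3, -0.8, -0.3]
opening: 0.0325
```

```bash
python3 - <<'E'
from h import *
from cell import robot
c=robot.read_camera("scene");cv2.imwrite("pics/s10.png",cv2.resize(c["image"][180:380,150:400,::-1],None,fx=2.8,fy=2.8))
c=robot.read_camera("top");cv2.imwrite("pics/t10.png",cv2.resize(c["image"][130:340,130:340,::-1],None,fx=2.8,fy=2.8));P=cloud(c)
R=P[140:330,140:305].reshape(-1,3);R=R[(R[:,0]>.5)&(R[:,0]<.6)&(R[:,1]>.26)&(R[:,1]<.45)&(R[:,2]>.06)&(R[:,2]<.08)];print(len(R),R.mean(0) if len(R) else 0)
s=robot.observe();print(s["tool_pos"],s["contact_force"],s["time"])
E
```

```text
105 [0.54202015 0.30525787 0.06933954]
[0.49704826 0.45240722 0.24983254] [-0.19072992 -0.11605036 -0.57270265] 19.65
```

View pics/s10.png

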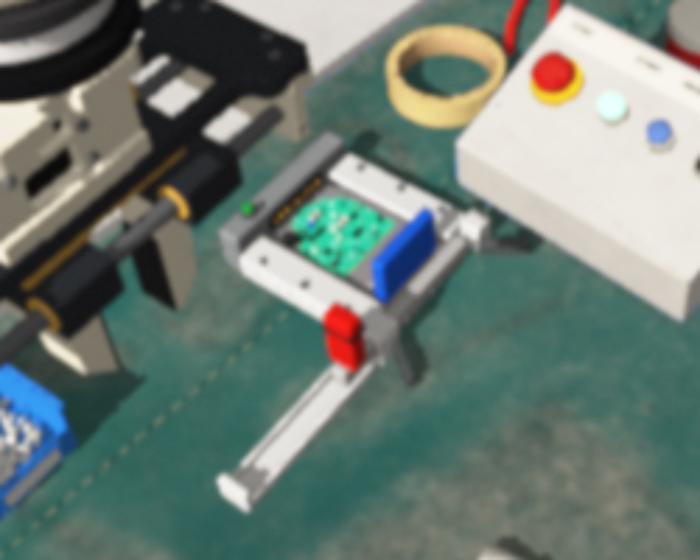

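View pics/t10.png

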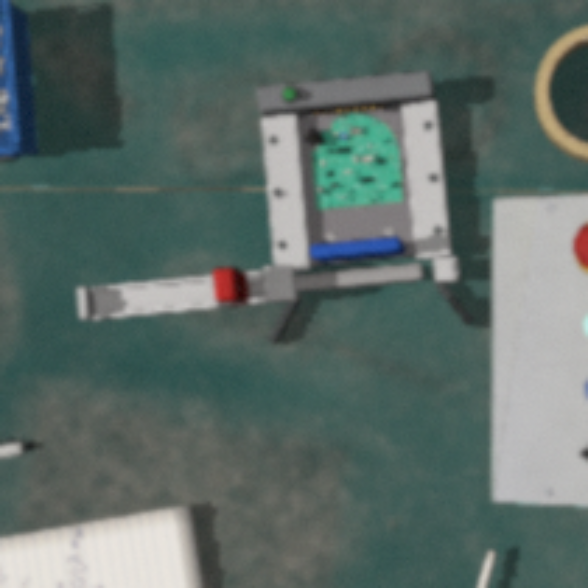

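```bash
python3 - <<'E'
from h import *
from cell import robot
c=robot.read_camera("top");P=cloud(c);np.savez("t11.npz",**c)
mm=np.array([.5592,.2235]);a=.102
def sl(q): d=q[:,:2]-mm; return np.c_[d@[np.cos(a),np.sin(a)],d@[-np.sin(a),np.cos(a)]]*1000
B=masks(c)["blue"].copy();B[:200]=0;B[235:]=0;B[:,:235]=0;B[:,285:]=0
q=P[B];q=q[q[:,2]>.044];s=sl(q);print("rib",len(q),s.mean(0),cv2.minAreaRect(s.astype(np.float32)))
pts=np.argwhere(B)[:,::-1].astype(np.float32);b=cv2.boxPoints(cv2.minAreaRect(pts));print(sl(ray(c,b,.05)).round(1).tolist())
R=P[150:250,200:305].reshape(-1,3);R=R[(R[:,2]>.030)&(R[:,2]<.042)&(R[:,0]>.62)];s=sl(R);print("head",len(s),cv2.minAreaRect(s.astype(np.float32)))
G=masks(c)["green"].copy();G[:168]=0;G[210:]=0;G[:,:235]=0;G[:,285:]=0
pts=np.argwhere(G)[:,::-1].astype(np.float32);s=sl(ray(c,pts,.0125));print("green x range",np.percentile(s[:,0],[1,99]))
E
```

```text
rib 155 [8.10269909 1.32663333] ((8.139725685119629, 0.8641586303710938), (58.820777893066406, 8.924454689025879), 89.04191589355469)
[[13.2, 30.2], [12.2, -28.7], [1.5, -28.6], [2.5, 30.3]]
head 615 ((115.5167007446289, -0.11803054809570312), (20.443628311157227, 117.7111587524414), 0.2430226057767868)
green x range [ 42.42129657 102.54857978]
```

The carrier origin measures about 54 mm (nominal 55), so it is against the stop within 2 mm accuracy. The gate is shut, and the bystanders in view look unmoved. I'll hand in.

```bash
python3 - <<'E'
from cell import robot
print(robot.hand_in(), robot.observe()["time"])
E
```

```text
the job is handed in; nothing more can be done
the job is handed in; nothing more can be done
```

The carrier is in the slot under both lips with the gate shut behind it. The job was handed in at about 20 s of the 61 s allowed, and no verdict came back.

- **Gate open:** I pinched the red handle and slid the gate to its open stop, where it pushed back with 11.8 N.
- **Carrier in:** I pinched the blue rib, straightened the carrier and slid it in. It stopped advancing at about 17.6 N, the highest sideways push I read.
- **Gate shut:** I slid the gate 90.1 mm back to its shut stop (8.8 N), released it and moved the arm clear.

**Last checks:**
- The final pictures show the gate bar across the mouth and its handle at slot y of about 83 mm (84 mm is fully shut).
- The carrier measures about 54 mm in, against 55 mm nominal; it must be past 49 mm.
- The tape and control box look unmoved. I did not check the red pot in the final pictures, but the arm did not work near it.
- The fingers stayed above the board's parts, and I saw no contact with it.

**Disagreement:** readings of the carrier's depth varied by 1 to 3 mm. The gripper position gave about 53 mm and the earlier scene view a little less. That is roughly the 2 mm camera calibration, and the carrier had stopped and the gate closed fully behind it.

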